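# Check a drying pot's temperature and crack its sealed lid

## Robot

A 7-joint arm with a two-finger parallel gripper is mounted at the origin on the work surface. World frame = base frame: x ahead of the robot, y to its left, z up, the work surface at z = 0. Lengths are in m, angles in rad, forces in N, time in s.
With the tool pointing down it reaches from about 0.35 to 0.9 m from the base axis. Payload 19.9 kg.
Tool frame: the origin (TCP) lies at the very end of the fingers, on their centre line; the grasp point (between the pads) lies 19 mm behind it; z points along the fingers, y is the line along which they close (so a half turn about z gives the same grasp; the last joint's range is limited). The gripper opens to 85 mm and grips with 20 to 120 N. Pads are 22 mm wide; open, the fingers measure 114 mm over their backs; the gripper's body (76 mm by 85 mm) begins 54 mm behind the grasp point. The pads swing forward as they close: fully open they stand 13 mm farther back than shut.
Start: joints at [-1.327, 0.417, -0.01, 1.614, 0.005, 1.111, -0.053], TCP at [0.176, 0.6, 0.231] pointing down, gripper open.
Joint ranges: [-2.81, 2.81], [-0.39, 2.02], [-1.27, 1.25], [0.06, 2.57], [-1.19, 4.33], [0.19, 2], [-2.82, 2.82]. Speed limits (rad/s): [1.89, 1.89, 2.39, 2.39, 3.01, 3.01, 3.01].

## Interface

Orientations are given as a 3x3 rotation matrix whose columns are the frame's x, y, z axes.
In Python, from cell import env gives the robot as it stands. The module is installed in compiled form; this text tells all that it offers.
- The arm moves only by the tool play_rows, never from a script. Its argument "commands" is text: rows parted by semicolons, each of 5 numbers parted by spaces: the opening, from 0 (shut) to 1 (fully open), then the shift along the tool's x, y, z in units of 40 mm (1.0 is 40 mm), then the turn about the tool's z in units of 6 degrees (1.0 is 6 degrees). In form: jaw x y z twist; .... A call has 1 to 20 rows; each row is the pose to reach, as a shift and turn from the pose commanded when the call began, along the tool's axes at that moment; what a row does not reach only later rows make up. A row lasts 1/12 s, in which the tool goes at most 41.7 mm and 7.16 degrees, less where a joint would pass 70% of its speed; a pose out of reach is approached as far as the arm can. A call with a gripper value outside its range is refused whole. The fingers move at their own pace and stop on an object; the grip force is fixed at half the most. Time passes only in rows, so rows that repeat a pose let the fingers close. It gives the time, the measured TCP pose, the force, the opening and the grip force at its end, in the units of the state.
- env.get_state(): the state, without advancing time (a new reading comes with each control period).
- env.grab_frame(name): name is "side" or "top" or "wrist"; returns a dict with "frame" (420x560x3 uint8, blue, green, red), "intrinsics" (3x3 intrinsics, pixels), "R" (3x3) and "t" (3): a world point X has camera coordinates R X + t. Camera axes: x right, y down, z forward; pixel columns grow to the right and rows downward; lengths in m; the calibration is good to about 2 mm. A picture is of the moment at which its call begins. There is no depth.
- env.close_job(): hands the job in; it is judged then, once.
The state is a dict: "t": time; "q": joint angles; "qvel": joint speeds; "effort": joint torques, N m; "position": TCP position; "eef_rot": TCP orientation; "wrist_force": force on the tool from outside, world axes, zero at the start; "ft_torque": the same for the moment, N m; "opening": opening from 0.0 (shut) to 1.0 (fully open); "grasp_force": force on a finger pad.
Only numpy, scipy, OpenCV 4.12 (cv2) and the standard library are available. Lean on these libraries where they do the work, as an engineer would, in place of code of your own. Each camera call takes 0.05 s, during which the arm holds its last target. There are 200 camera calls.

## Task

Pick up the bar-shaped thermometer from the rubber mat, point its nose squarely at the black disc on the side of the drying pot from a few centimetres away and hold it steady for two seconds to take the reading, then lay it back flat on the mat and let go of it. Only then take the pot's lid by its knob, pull it straight up until the sticky seal breaks free, and hold it just above the pot, level and about 15 to 20 mm clear of the rim all round: the program finishes while still holding the lid there. Do not pull the lid right away from the pot, do not drop the thermometer, and leave the other things on the bench where they are.

Things in the scene. Friction and masses are not known exactly. Their poses are not given: they have to be found in the camera images.
- wand: the thermometer: grey bar 110 long, 24 wide, 30 mm high, with a round black nose (22 mm diameter, 40 mm long) on its front end; 150 mm long in all, 0.14 kg, lying flat on the mat. Origin: middle of the underside over the whole length; x along it towards the nose (the way it measures), z up out of the side with the small dark screen. The grey bar spans x = -75 to +35 mm
- wand_grip (a point): good place to hold the thermometer across its 24 mm width: 20 mm behind its origin along x and 22 mm above its underside, near its balance point (axes as the thermometer)
- wand_nose (a point): centre of the nose tip: 75 mm ahead of the thermometer's origin, 15 mm above its underside; it measures from here along its x. A reading takes one second held still, the disc 10 to 110 mm ahead of the nose tip, the line within 15 mm of the disc's centre and within 20 degrees of square to it
- mat: black rubber mat fixed to the bench, 260 (x) by 160 (y) by 6 mm; origin: centre of its underside, so its top is 6 mm above the origin
- pot: the drying pot: blue upright cylinder, 124 mm diameter, on a 140 mm square dark steel base plate 12 mm thick that is bolted to the bench; its rim is 132 mm above the bench. Origin: centre of the plate's underside; z up. A stub on its -y side carries the black measuring disc
- boss_face (a point): centre of the face of the measuring disc (black, round, 36 mm diameter, upright) that stands out 14 mm from the pot's side: 76 mm from the pot's axis on its -y side, 85 mm above the bench; the disc faces the pot's -y direction (this point has the pot's axes)
- pot_rim (a point): centre of the pot's mouth, at rim height (132 mm above the bench); axes as the pot
- lid: the lid: loose aluminium disc, 128 mm diameter, 8 mm thick, about 0.3 kg; a 13 mm plug under it is gripped in the pot by a springy seal. Origin: centre of the disc's underside, on the pot's rim while shut; z up. The seal resists a straight pull with a peak of 12 to 20 N in the first 5 mm, then lets go; from 10 mm up only the weight is left. Let go, it drops back
- lid_knob (a point): place to grip the lid's knob: a black upright cylinder 30 mm in diameter whose flat top is 40 mm above the disc's underside (32 mm above its top side), on a thinner 2 mm neck; this point is on its axis, 29 mm above the disc's underside
- ruler: bystander: aluminium bar rule 200 x 30 x 5 mm lying on the bench between mat and pot; origin centre of underside
- coupon: bystander: aluminium test strip 70 x 22 x 8 mm lying on the bench nearer the robot; origin centre of underside
- beaker: bystander: glass beaker, 60 mm diameter, 75 mm high; origin centre of underside
- jar: bystander: closed jar, 60 mm diameter, 85 mm high; origin centre of underside
- dish: bystander: white porcelain dish, 90 mm diameter, 22 mm high; origin centre of underside
There are look-alikes about, which are no part of the job. There is more than one size of the lid; the one meant has the size given above.

How it is judged:
By the outcome, as a careful person would: the job done as asked, in the order asked, and still so for the second after the job is handed in, while the arm keeps its last pose, push and grip.
It also fails if it takes over 53 s, if anything falls off the work surface, if the arm or the gripper's body presses on something with over 40 N, if the wrist force passes 120 N, or if a joint passes its speed limit or range.

## Working session

There is one attempt and no reset: what is moved stays moved. The work goes in short steps, Python scripts to look and compute and a tool call to move; the robot and the scene stay as the last step left them, time stands still between calls to the robot, and variables do not carry over. Pictures are saved under pics/ and viewed, at most 10 in all, crops included, and the job is handed in when it is done.

Besides the shell and the picture viewer there is one more tool, called after "Call:" as name(argument=value, ...) on one line, values as JSON. play_rows: Moves the arm, as the interface text tells. Its arguments: {"type":"object","properties":{"commands":{"type":"string"}},"required":["commands"]}

```bash
mkdir -p pics; python3 - <<'E'
from cell import env
import cv2,numpy as np,pickle
d={}
for n in("top","side"):
    f=env.grab_frame(n);d[n]=f;cv2.imwrite(f"pics/{n}0.png",f["frame"]);print(n,np.round(f["intrinsics"],1).tolist(),np.round(f["R"],3).tolist(),np.round(f["t"],3))
pickle.dump(d,open("d.pkl","wb"))
s=env.get_state();print(s["t"],s["position"],np.round(s["eef_rot"],3).tolist(),s["opening"])
E
```

```text
top [[476.9, 0.0, 273.9], [0.0, 476.9, 210.7], [0.0, 0.0, 1.0]] [[0.004, -1.0, 0.029], [-0.992, -0.008, -0.124], [0.125, -0.028, -0.992]] [0.049 0.534 1.175]
side [[443.2, 0.0, 280.3], [0.0, 443.2, 202.7], [0.0, 0.0, 1.0]] [[0.99, -0.138, -0.012], [-0.087, -0.551, -0.83], [0.108, 0.823, -0.558]] [-0.498  0.186  1.181]
0.1 [0.1755216  0.59951705 0.23070235] [[-0.96, 0.281, -0.0], [0.281, 0.96, -0.001], [-0.0, -0.001, -1.0]] 0.9997031447877234
```

View pics/top0.png

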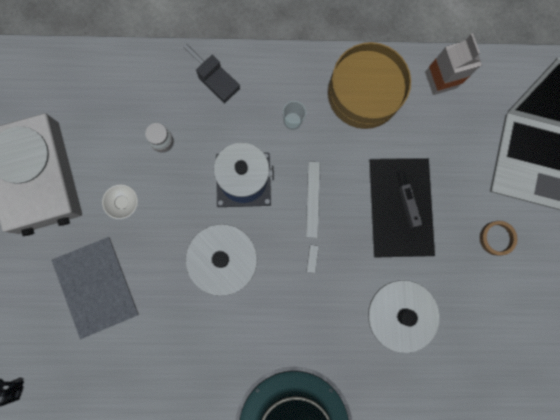

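View pics/side0.png

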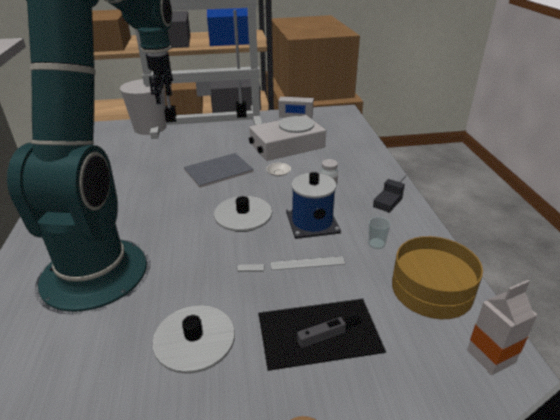

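Top view: the wand lies on the black mat at (411,205), nose up at about (405,180). Its look-alike is the black handset at (217,78). The pot's lid is at (242,168), with the measuring disc at (273,172). The larger look-alike lids at (221,260) and (404,317) are lying on the bench. I choose the wand on the mat and the lid on the blue pot.

```bash
cat > h.py <<'E'
import cv2,numpy as np,pickle
def ray(f,uv,z):
    K,R,t=[np.array(f[k]) for k in("intrinsics","R","t")]
    d=R.T@np.linalg.solve(K,[uv[0],uv[1],1]);c=-R.T@t
    return c+d*(z-c[2])/d[2]
def tri(f1,p1,f2,p2):
    P=[np.array(f["intrinsics"])@np.c_[f["R"],f["t"]] for f in(f1,f2)]
    X=cv2.triangulatePoints(P[0],P[1],np.float64(p1).reshape(2,1),np.float64(p2).reshape(2,1));return (X[:3]/X[3]).ravel()
def proj(f,X):
    x=np.array(f["intrinsics"])@(np.array(f["R"])@X+f["t"]);return x[:2]/x[2]
def blobs(m,amin=20):
    c,_=cv2.findContours(m.astype(np.uint8),cv2.RETR_EXTERNAL,cv2.CHAIN_APPROX_NONE)
    return [(cv2.contourArea(k),cv2.minAreaRect(k),k) for k in c if cv2.contourArea(k)>=amin]
E
python3 - <<'E'
from h import *
d=pickle.load(open("d.pkl","rb"));f=d["top"];im=f["frame"]
g=cv2.cvtColor(im,cv2.COLOR_BGR2GRAY)
m=np.zeros_like(g);m[162:252,378:430]=g[162:252,378:430]>55
for a,r,k in blobs(m):
    print("wand",a,r)
    for p in cv2.boxPoints(r):print(np.round(ray(f,p,.036),4))
m=np.zeros_like(g);m[130:215,205:285]=g[130:215,205:285]>125
for a,r,k in blobs(m,100):
    (c,rad)=cv2.minEnclosingCircle(k);e=cv2.fitEllipse(k);print("lid",a,c,rad,e,ray(f,e[0],.140))
m=np.zeros_like(g);m[155:182,230:254]=g[155:182,230:254]<70
for a,r,k in blobs(m): print("knob",a,r,ray(f,r[0],.172))
a=cv2.resize(im[120:220,195:295],(400,400),interpolation=2);b=cv2.resize(im[155:255,365:465],(400,400),interpolation=2)
cv2.imwrite("pics/crop.png",np.hstack([a,b]))
E
```

```text
wand 242.0 ((411.1500244140625, 204.95001220703125), (42.374515533447266, 9.17060375213623), 71.56504821777344)
[ 0.5992 -0.2706  0.036 ]
[ 0.607  -0.2933  0.036 ]
[ 0.5036 -0.3244  0.036 ]
[ 0.4961 -0.3019  0.036 ]
lid 193.5 (244.5, 212.5) 39.528568267822266 ((243.63641357421875, 211.74270629882812), (5.006958961486816, 80.69266510009766), 90.75780487060547) [0.51772216 0.12518703 0.14      ]
lid 287.0 (277.5, 192.0) 16.620868682861328 ((278.25506591796875, 193.66392517089844), (12.67367935180664, 34.20140075683594), 2.634117841720581) [0.56053938 0.04559297 0.14      ]
lid 3155.5 (244.5, 153.0) 44.274810791015625 ((242.46226501464844, 161.5078887939453), (57.632171630859375, 79.78705596923828), 69.88470458984375) [0.63571876 0.12933562 0.14      ]
knob 107.0 ((240.5, 167.0), (12.0, 11.0), 90.0) [0.61560529 0.13234826 0.172     ]
```

View pics/crop.png

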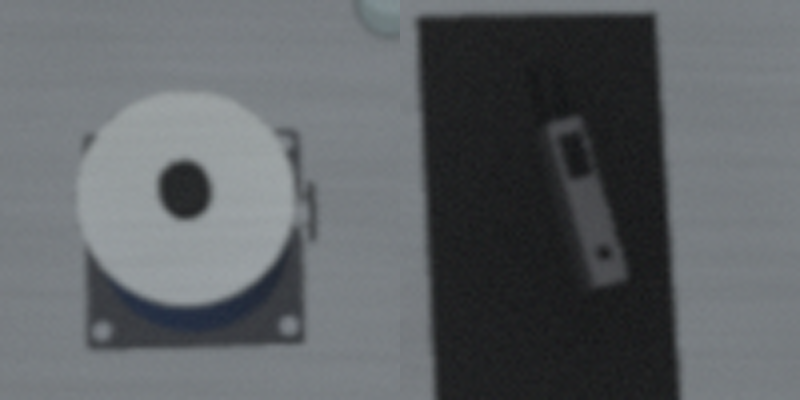

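The crop confirms the lid on the blue pot, disc on its right at about (273,173), and the wand bar with screen, nose pointing up-left. Moving above the wand for a close look.

```bash
cat >> h.py <<'E'
def togo(env,p,ang=None):
    """units (x y z twist) from the present pose to TCP position p with tool-y at world angle ang (deg)"""
    s=env.get_state();R=np.array(s["eef_rot"]);u=R.T@(np.array(p)-s["position"])/.04
    a=np.degrees(np.arctan2(R[1,1],R[0,1]));tw=0 if ang is None else -((ang-a+180)%360-180)/6
    print("t",round(s["t"],2),"pos",np.round(s["position"],4),"yang",round(a,2),"tilt",np.round(R[:2,2],4),"GO",np.round(u,3),round(tw,3),"dist",np.round(np.linalg.norm(u)*.04,3))
E
python3 - <<'E'
from h import *
from cell import env
togo(env,[.5515,-.2975,.20],-73)
d=pickle.load(open("d.pkl","rb"));f,s=d["top"],d["side"]
print(ray(f,(241.5,169.5),.140),ray(f,(273.2,173),.085),ray(s,(319,214),.085))
E
```

```text
t 0.1 pos [0.1755 0.5995 0.2307] yang 73.68 tilt [-0.0002 -0.0011] GO [-15.321 -18.881   0.79 ] 24.447 dist 0.973
[0.61670932 0.13133775 0.14      ] [0.62053058 0.05606185 0.085     ] [0.62096585 0.05509409 0.085     ]
```

Call:
play_rows(commands="1 -15.3 -18.9 0 24.4;1 -15.3 -18.9 0 24.4;1 -15.3 -18.9 0 24.4;1 -15.3 -18.9 0 24.4;1 -15.3 -18.9 0 24.4;1 -15.3 -18.9 0 24.4;1 -15.3 -18.9 0 24.4;1 -15.3 -18.9 0 24.4;1 -15.3 -18.9 0 24.4;1 -15.3 -18.9 0 24.4;1 -15.3 -18.9 0 24.4;1 -15.3 -18.9 0 24.4;1 -15.3 -18.9 0 24.4;1 -15.3 -18.9 0 24.4;1 -15.3 -18.9 0 24.4;1 -15.3 -18.9 0 24.4;1 -15.3 -18.9 0 24.4;1 -15.3 -18.9 0 24.4;1 -15.3 -18.9 0 24.4;1 -15.3 -18.9 0 24.4")

```text
t: 1.77
position: [0.4972, -0.171, 0.2313]
eef_rot: [[0.939, 0.344, 0.0], [0.344, -0.939, -0.0], [0.0, 0.0, -1.0]]
wrist_force: [0.5, 1.3, 0.5]
opening: 0.998
grasp_force: 0.0
```

```bash
python3 - <<'E'
from h import *
from cell import env
togo(env,[.5515,-.2975,.20],-73)
E
```

```text
t 1.77 pos [ 0.4972 -0.171   0.2313] yang -69.86 tilt [ 0.0004 -0.    ] GO [0.184 3.437 0.783] 0.524 dist 0.141
```

Call:
play_rows(commands="1 0.18 3.2 0.78 0.4;1 0.18 3.2 0.78 0.4;1 0.18 3.2 0.78 0.4;1 0.18 3.2 0.78 0.4;1 0.18 3.2 0.78 0.4;1 0.18 3.2 0.78 0.4")

```text
t: 2.27
position: [0.5478, -0.2867, 0.1996]
eef_rot: [[0.951, 0.309, -0.001], [0.309, -0.951, 0.0], [-0.001, -0.0, -1.0]]
wrist_force: [-0.3, 0.4, -0.7]
opening: 0.998
grasp_force: 0.0
```

```bash
python3 - <<'E'
from h import *
from cell import env
f=env.grab_frame("wrist");pickle.dump(f,open("w.pkl","wb"))
togo(env,[.5515,-.2975,.20],-73)
cv2.imwrite("pics/w1.png",f["frame"]);g=cv2.cvtColor(f["frame"],cv2.COLOR_BGR2GRAY)
print(proj(f,np.array([.5515,-.2975,.036])))
for a,r,k in blobs(g>60,1500):
    print(a,np.round(r[0],1),np.round(r[1],1),r[2],[np.round(ray(f,p,.036),4).tolist() for p in cv2.boxPoints(r)])
E
```

```text
t 2.32 pos [ 0.5481 -0.2858  0.2   ] yang -71.94 tilt [-0.0004  0.0004] GO [-0.01   0.305  0.001] 0.177 dist 0.012
[289.37692771 189.28423097]
3058.0 [291.  186.7] [ 27.6 120.1] 3.814074993133545 [[0.4957, -0.3003, 0.036], [0.6017, -0.2734, 0.036], [0.6075, -0.2961, 0.036], [0.5019, -0.3254, 0.036]]
146151.0 [279.5 194.5] [559. 389.] -0.0 [[0.2503, -0.0739, 0.036], [0.6247, -0.0363, 0.036], [0.7582, -0.4484, 0.036], [0.434, -0.639, 0.036]]
```

View pics/w1.png

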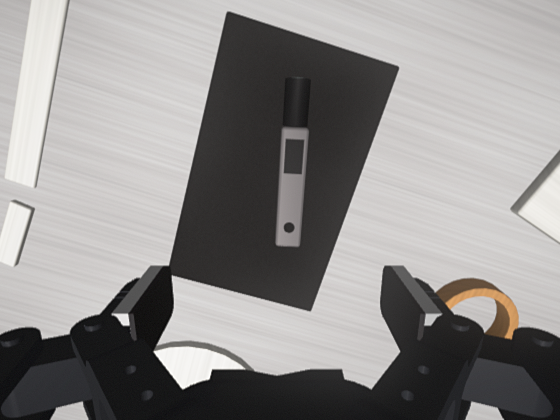

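The wrist view shows the wand bar centred at (291,187), nose up, nothing beside it. Descending and gripping.

```bash
python3 - <<'E'
from h import *
from cell import env
togo(env,[.5517,-.2988,.010],-75.1)
E
```

```text
t 2.32 pos [ 0.5481 -0.2858  0.2   ] yang -71.94 tilt [-0.0004  0.0004] GO [-0.014  0.34   4.751] 0.527 dist 0.191
```

Call:
play_rows(commands="1 0 0.34 1 0.53;1 0 0.34 2 0.53;1 0 0.34 3 0.53;1 0 0.34 3.7 0.53;1 0 0.34 3.7 0.53;1 0 0.34 3.7 0.53")

```text
t: 2.82
position: [0.5525, -0.2983, 0.0526]
eef_rot: [[0.966, 0.258, -0.001], [0.258, -0.966, 0.001], [-0.001, -0.001, -1.0]]
wrist_force: [-0.2, -0.3, 0.9]
opening: 0.999
grasp_force: 0.0
```

```bash
python3 - <<'E'
from h import *
from cell import env
togo(env,[.5517,-.2988,.010],-75.1)
E
```

```text
t 2.82 pos [ 0.5525 -0.2983  0.0526] yang -75.07 tilt [-0.001   0.0006] GO [-0.021  0.009  1.065] 0.006 dist 0.043
```

Call:
play_rows(commands="1 0 0 0.5 0;1 0 0 0.9 0;1 0 0 1.06 0;0.6 0 0 1.06 0;0.3 0 0 1.06 0;0 0 0 1.06 0;0 0 0 1.06 0;0 0 0 1.06 0;0 0 0 1.06 0;0 0 0 1.06 0;0 0 0 1.06 0;0 0 0 1.06 0")

```text
t: 3.82
position: [0.5529, -0.2998, 0.0106]
eef_rot: [[0.967, 0.256, 0.001], [0.256, -0.967, -0.0], [0.001, 0.001, -1.0]]
wrist_force: [-1.2, 1.4, 7.4]
opening: 0.274
grasp_force: 59.8
```

Call:
play_rows(commands="0 0 0 -0.2 0;0 0 0 -0.6 0;0 0 0 -1.1 0;0 0 0 -1.6 0;0 0 0 -2.1 0;0 0 0 -2.4 0;0 0 0 -2.5 0;0 0 0 -2.5 0")

```text
t: 4.48
position: [0.5529, -0.2996, 0.111]
eef_rot: [[0.967, 0.257, 0.002], [0.257, -0.967, -0.0], [0.002, 0.001, -1.0]]
wrist_force: [-0.5, -0.6, -1.2]
opening: 0.273
grasp_force: 58.9
```

```bash
python3 - <<'E'
from h import *
from cell import env
togo(env,[.6256,-.084,.0746],2.3)
s=env.get_state();print(s["grasp_force"],s["opening"])
E
```

```text
t 4.48 pos [ 0.5529 -0.2996  0.111 ] yang -75.13 tilt [ 0.0017 -0.0004] GO [ 3.137 -4.743  0.91 ] -12.905 dist 0.23
58.85366678237915 0.2733838439561621
```

Call:
play_rows(commands="0 0.1 -0.2 0 -0.5;0 0.35 -0.6 0 -1.5;0 0.65 -1.0 0 -2.6;0 0.95 -1.45 0 -3.7;0 1.25 -1.9 0 -4.8;0 1.55 -2.35 0 -5.9;0 1.85 -2.8 0 -7;0 2.15 -3.25 0.1 -8.1;0 2.45 -3.7 0.25 -9.2;0 2.7 -4.1 0.45 -10.3;0 2.95 -4.45 0.65 -11.3;0 3.08 -4.65 0.8 -12.2;0 3.14 -4.74 0.9 -12.8;0 3.14 -4.74 0.91 -12.9;0 3.14 -4.74 0.91 -12.9;0 3.14 -4.74 0.91 -12.9;0 3.14 -4.74 0.91 -12.9")

```text
t: 5.9
position: [0.6251, -0.0848, 0.0734]
eef_rot: [[-0.037, 0.999, 0.0], [0.999, 0.037, -0.0], [-0.0, -0.0, -1.0]]
wrist_force: [0.4, -0.4, -1.3]
opening: 0.272
grasp_force: 58.9
```

```bash
python3 - <<'E'
from h import *
from cell import env
d={n:env.grab_frame(n) for n in("top","side","wrist")};pickle.dump(d,open("d2.pkl","wb"))
togo(env,[.6256,-.084,.0746],2.3)
o=[]
for n in("top","side"):
    P=proj(d[n],np.array([.62,.03,.085])).astype(int);im=d[n]["frame"]
    c=im[P[1]-60:P[1]+60,P[0]-80:P[0]+80];o.append(cv2.resize(c,(400,300),interpolation=2));print(n,P)
o.append(cv2.resize(d["wrist"]["frame"],(400,300)));o.append(o[0]*0)
cv2.imwrite("pics/p2.png",np.vstack([np.hstack(o[:2]),np.hstack(o[2:])]))
E
```

```text
t 6.05 pos [ 0.6252 -0.0844  0.0735] yang 2.19 tilt [ 0.0002 -0.0002] GO [ 0.008  0.01  -0.027] -0.018 dist 0.001
top [283 173]
side [320 219]
```

View pics/p2.png

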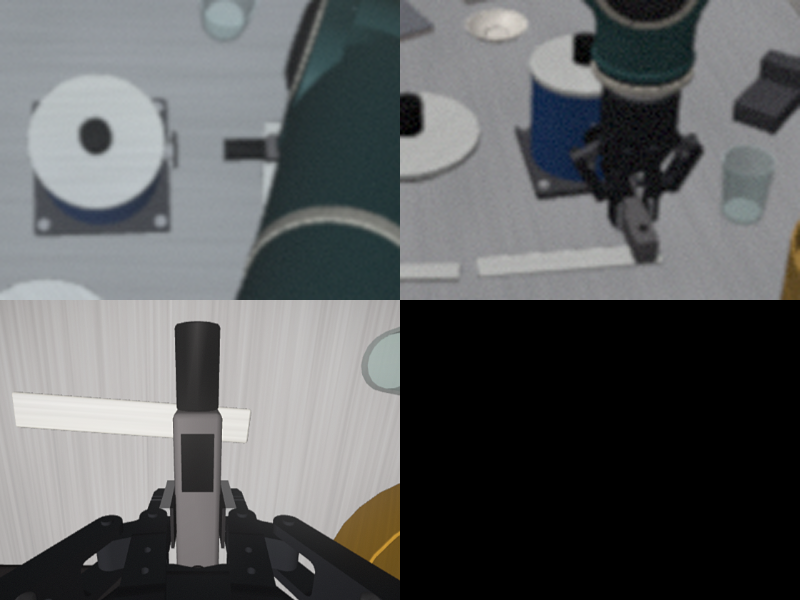

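The top view (upper left) shows the nose tip at crop (224,149), level with the disc at (176,150) and about 45 mm away. The wrist view shows the wand straight between the pads. Holding for the reading.

Call:
play_rows(commands="0 0 0 0 0;0 0 0 0 0;0 0 0 0 0;0 0 0 0 0;0 0 0 0 0;0 0 0 0 0;0 0 0 0 0;0 0 0 0 0;0 0 0 0 0;0 0 0 0 0;0 0 0 0 0;0 0 0 0 0;0 0 0 0 0;0 0 0 0 0;0 0 0 0 0;0 0 0 0 0;0 0 0 0 0;0 0 0 0 0;0 0 0 0 0;0 0 0 0 0")

```text
t: 7.72
position: [0.6253, -0.084, 0.0733]
eef_rot: [[-0.039, 0.999, 0.0], [0.999, 0.039, -0.0], [-0.0, 0.0, -1.0]]
wrist_force: [0.4, 0.1, -1.7]
opening: 0.268
grasp_force: 58.9
```

Call:
play_rows(commands="0 0 0 0 0;0 0 0 0 0;0 0 0 0 0;0 0 0 0 0;0 0 0 0 0;0 0 0 0 0;0 0 0 0 0;0 0 0 0 0")

```text
t: 8.38
position: [0.6253, -0.084, 0.0733]
eef_rot: [[-0.039, 0.999, 0.0], [0.999, 0.039, -0.0], [-0.0, 0.0, -1.0]]
wrist_force: [-0.3, -0.1, -1.5]
opening: 0.269
grasp_force: 58.9
```

```bash
python3 - <<'E'
from h import *
from cell import env
togo(env,[.5525,-.2993,.111],-75.1)
E
```

```text
t 8.38 pos [ 0.6253 -0.084   0.0733] yang 2.26 tilt [ 0.     -0.0001] GO [-5.306 -2.03  -0.941] 12.894 dist 0.23
```

Call:
play_rows(commands="0 -0.2 -0.08 -0.1 0.4;0 -0.6 -0.23 -0.3 1.3;0 -1.1 -0.42 -0.5 2.4;0 -1.6 -0.61 -0.7 3.5;0 -2.1 -0.8 -0.85 4.6;0 -2.6 -1 -0.94 5.7;0 -3.1 -1.19 -0.94 6.8;0 -3.6 -1.38 -0.94 7.9;0 -4.1 -1.57 -0.94 9;0 -4.5 -1.72 -0.94 10.1;0 -4.9 -1.87 -0.94 11.2;0 -5.15 -1.97 -0.94 12.1;0 -5.28 -2.02 -0.94 12.7;0 -5.3 -2.03 -0.94 12.9;0 -5.3 -2.03 -0.94 12.9;0 -5.3 -2.03 -0.94 12.9")

```text
t: 9.72
position: [0.5526, -0.2987, 0.111]
eef_rot: [[0.966, 0.258, 0.0], [0.258, -0.966, 0.0], [0.0, -0.0, -1.0]]
wrist_force: [0.5, 0.5, -1.1]
opening: 0.269
grasp_force: 58.9
```

Call:
play_rows(commands="0 0 0 0.3 0;0 0 0 0.8 0;0 0 0 1.3 0;0 0 0 1.8 0;0 0 0 2.1 0;0 0 0 2.25 0;0 0 0 2.25 0;0 0 0 2.25 0")

```text
t: 10.38
position: [0.5527, -0.2992, 0.0213]
eef_rot: [[0.966, 0.257, 0.0], [0.257, -0.966, -0.0], [0.0, 0.0, -1.0]]
wrist_force: [-0.3, 0.3, -0.3]
opening: 0.269
grasp_force: 58.9
```

```bash
python3 - <<'E'
from h import *
from cell import env
togo(env,[.5525,-.2993,.0110],-75.1)
print(env.get_state()["wrist_force"])
E
```

```text
t 10.38 pos [ 0.5527 -0.2992  0.0213] yang -75.13 tilt [ 0.0003 -0.0003] GO [-0.004  0.     0.258] -0.004 dist 0.01
[-0.29726865  0.3192909  -0.26146492]
```

Call:
play_rows(commands="0 0 0 0.08 0;0 0 0 0.14 0;0 0 0 0.19 0;0 0 0 0.23 0;0 0 0 0.25 0;0 0 0 0.26 0;0 0 0 0.26 0;0 0 0 0.26 0")

```text
t: 11.05
position: [0.5526, -0.2991, 0.0106]
eef_rot: [[0.967, 0.257, 0.0], [0.257, -0.967, -0.0], [0.0, 0.0, -1.0]]
wrist_force: [0.0, -0.1, -1.0]
opening: 0.269
grasp_force: 59.1
```

Call:
play_rows(commands="0 0 0 0.02 0;0 0 0 0.04 0;0 0 0 0.04 0")

```text
t: 11.3
position: [0.5526, -0.2992, 0.0105]
eef_rot: [[0.967, 0.256, 0.001], [0.256, -0.967, 0.001], [0.001, -0.001, -1.0]]
wrist_force: [-10.7, 8.6, 29.8]
opening: 0.269
grasp_force: 63.1
```

Contact with the mat; easing off and releasing.

Call:
play_rows(commands="0 0 0 -0.03 0;0 0 0 -0.03 0;0.3 0 0 -0.03 0;0.45 0 0 -0.03 0;0.6 0 0 -0.03 0;0.8 0 0 -0.03 0;1 0 0 -0.03 0;1 0 0 -0.03 0;1 0 0 -0.03 0")

```text
t: 12.05
position: [0.5525, -0.2991, 0.0101]
eef_rot: [[0.967, 0.257, -0.0], [0.257, -0.967, -0.0], [-0.0, 0.0, -1.0]]
wrist_force: [-0.0, -0.1, 0.4]
opening: 1.004
grasp_force: 0.0
```

Call:
play_rows(commands="1 0 0 -0.2 0;1 0 0 -0.7 0;1 0 0 -1.4 0;1 0 0 -2.4 0;1 0 0 -3.4 0;1 0 0 -4.4 0;1 0 0 -5.4 0;1 0 0 -5.7 0;1 0 0 -5.7 0")

```text
t: 12.8
position: [0.5535, -0.3, 0.2425]
eef_rot: [[0.967, 0.256, 0.005], [0.256, -0.967, -0.002], [0.005, 0.003, -1.0]]
wrist_force: [-0.1, 0.8, -0.7]
opening: 0.998
grasp_force: 0.0
```

```bash
python3 - <<'E'
from h import *
from cell import env
f=env.grab_frame("wrist");g=cv2.cvtColor(f["frame"],cv2.COLOR_BGR2GRAY)
a=f["frame"][40:320,100:460];cv2.imwrite("pics/w3.png",a)
for a,r,k in blobs(g>60,1500):
    if a<20000:print(a,np.round(r[1],1),np.round([ray(f,p,.036)[:2] for p in cv2.boxPoints(r)],4).tolist())
togo(env,[.6165,.1315,.25],0)
E
```

```text
t 12.85 pos [ 0.5529 -0.2993  0.2401] yang -75.13 tilt [ 0.003  -0.0007] GO [  4.301 -10.002  -0.251] -12.522 dist 0.436
```

View pics/w3.png

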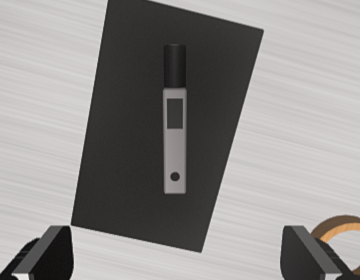

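The wand lies flat on the mat, released (bar at crop (175,140)). Moving above the pot lid.

Call:
play_rows(commands="1 0.2 -0.4 0 -0.6;1 0.6 -1.3 -0.2 -1.8;1 1 -2.2 -0.4 -3;1 1.4 -3.2 -0.6 -4.2;1 1.8 -4.2 -0.7 -5.3;1 2.2 -5.2 -0.7 -6.4;1 2.6 -6.1 -0.7 -7.5;1 3 -7 -0.7 -8.6;1 3.4 -7.9 -0.7 -9.6;1 3.7 -8.7 -0.7 -10.6;1 4 -9.4 -0.7 -11.5;1 4.2 -9.8 -0.7 -12.2;1 4.3 -10 -0.7 -12.5;1 4.3 -10 -0.7 -12.5;1 4.3 -10 -0.7 -12.5")

```text
t: 14.1
position: [0.6159, 0.1304, 0.2655]
eef_rot: [[0.006, 1.0, -0.001], [1.0, -0.006, -0.001], [-0.001, -0.001, -1.0]]
wrist_force: [-0.2, -0.5, -0.8]
opening: 1.002
grasp_force: 0.0
```

```bash
python3 - <<'E'
from h import *
from cell import env
f=env.grab_frame("wrist");pickle.dump(f,open("w4.pkl","wb"));im=f["frame"];cv2.imwrite("pics/w4.png",im)
g=cv2.cvtColor(im,cv2.COLOR_BGR2GRAY)
P=proj(f,np.array([.6165,.1315,.172]));print(P)
m=np.zeros_like(g);u,v=P.astype(int);m[max(0,v-70):v+70,u-70:u+70]=g[max(0,v-70):v+70,u-70:u+70]<70
for a,r,k in blobs(m,300):
    print(a,r,ray(f,r[0],.172))
togo(env,[.6165,.1315,.145],0)
E
```

```text
[277.56861963 210.22023661]
1427.5 ((279.0, 205.5), (45.0, 40.0), 90.0) [0.61751557 0.13492088 0.172     ]
t 14.15 pos [0.616  0.1297 0.2658] yang -0.38 tilt [-0.0006 -0.0009] GO [0.047 0.014 3.019] -0.063 dist 0.121
```

View pics/w4.png

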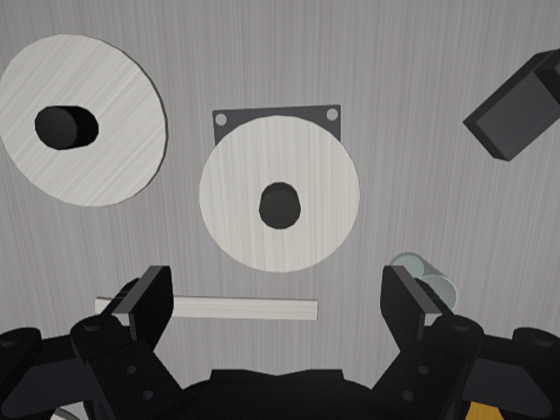

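Wrist view: the pot lid is centred at (279,194), with its knob top at about (280,209), clear between the fingers. The bigger lid is at upper left. Descending on the knob.

```bash
python3 - <<'E'
from h import *
from cell import env
f=pickle.load(open("w4.pkl","rb"));print(ray(f,(279.5,194),.140),ray(f,(280,209),.172))
togo(env,[.617,.132,.145],0)
E
```

```text
[0.61811188 0.13545926 0.14      ] [0.61820461 0.13237849 0.172     ]
t 14.15 pos [0.616  0.1297 0.2658] yang -0.38 tilt [-0.0006 -0.0009] GO [0.059 0.027 3.019] -0.063 dist 0.121
```

Call:
play_rows(commands="1 0.04 0.02 0.5 0;1 0.06 0.03 1.1 0;1 0.06 0.03 1.7 0;1 0.06 0.03 2.2 0;1 0.06 0.03 2.6 0;1 0.06 0.03 2.85 0;1 0.06 0.03 2.95 0;1 0.06 0.03 3 0;1 0.06 0.03 3 0;1 0.06 0.03 3 0")

```text
t: 14.98
position: [0.6178, 0.1339, 0.1471]
eef_rot: [[0.003, 1.0, 0.001], [1.0, -0.003, 0.0], [0.0, 0.001, -1.0]]
wrist_force: [1.2, 0.5, 0.3]
opening: 0.999
grasp_force: 0.0
```

```bash
python3 - <<'E'
from h import *
from cell import env
togo(env,[.6175,.132,.145],0);print(env.get_state()["wrist_force"])
E
```

```text
t 14.98 pos [0.6178 0.1339 0.1471] yang -0.17 tilt [0.0013 0.0002] GO [-0.047 -0.008  0.051] -0.028 dist 0.003
[1.24514448 0.4647005  0.3335325 ]
```

Call:
play_rows(commands="1 -0.04 0 0.03 0;0.8 -0.04 0 0.03 0;0.6 -0.04 0 0.03 0;0.5 -0.04 0 0.03 0;0.4 -0.04 0 0.03 0;0.2 -0.04 0 0.03 0;0 -0.04 0 0.03 0;0 -0.04 0 0.03 0;0 -0.04 0 0.03 0;0 -0.04 0 0.03 0;0 -0.04 0 0.03 0;0 -0.04 0 0.03 0")

```text
t: 15.98
position: [0.6176, 0.1325, 0.1453]
eef_rot: [[0.002, 1.0, 0.001], [1.0, -0.002, 0.0], [0.0, 0.001, -1.0]]
wrist_force: [-1.4, 0.4, 5.7]
opening: 0.33
grasp_force: 58.9
```

```bash
python3 - <<'E'
from h import *
from cell import env
togo(env,[.6175,.132,.145],0);s=env.get_state();print(s["wrist_force"],s["ft_torque"],s["opening"]*85)
E
```

```text
t 15.98 pos [0.6176 0.1325 0.1453] yang -0.14 tilt [0.0006 0.0002] GO [-0.014 -0.002  0.008] -0.023 dist 0.001
[-1.36939924  0.41985563  5.71010252] [-0.02966325  0.23725614  0.02550271] 28.053434758298774
```

Call:
play_rows(commands="0 0 0 -0.02 0;0 0 0 -0.04 0;0 0 0 -0.06 0;0 0 0 -0.08 0;0 0 0 -0.1 0;0 0 0 -0.12 0;0 0 0 -0.14 0;0 0 0 -0.16 0")

```text
t: 16.65
position: [0.6178, 0.1325, 0.152]
eef_rot: [[0.002, 1.0, 0.001], [1.0, -0.002, 0.0], [0.0, 0.001, -1.0]]
wrist_force: [1.3, -0.3, 1.2]
opening: 0.329
grasp_force: 61.6
```

Call:
play_rows(commands="0 0 0 -0.03 0;0 0 0 -0.06 0;0 0 0 -0.09 0;0 0 0 -0.12 0;0 0 0 -0.15 0;0 0 0 -0.18 0;0 0 0 -0.21 0;0 0 0 -0.24 0;0 0 0 -0.26 0;0 0 0 -0.28 0;0 0 0 -0.28 0;0 0 0 -0.28 0;0 0 0 -0.28 0")

```text
t: 17.73
position: [0.6173, 0.1325, 0.1625]
eef_rot: [[0.002, 1.0, -0.0], [1.0, -0.002, -0.0], [-0.0, -0.0, -1.0]]
wrist_force: [0.2, -1.0, -2.7]
opening: 0.335
grasp_force: 61.2
```

```bash
python3 - <<'E'
from h import *
from cell import env
d={n:env.grab_frame(n) for n in("side","wrist","top")};pickle.dump(d,open("d5.pkl","wb"))
togo(env,[.6175,.132,.1628],0);s=env.get_state();print(s["wrist_force"],s["ft_torque"],s["opening"]*85)
f=d["side"];u,v=proj(f,np.array([.617,.132,.14])).astype(int)
cv2.imwrite("pics/s5.png",np.hstack([cv2.resize(f["frame"][v-50:v+70,u-60:u+60],(400,400),interpolation=2),cv2.resize(d["wrist"]["frame"],(400,400))]))
E
```

```text
t 17.88 pos [0.6173 0.1325 0.1625] yang -0.14 tilt [-0.0001 -0.0001] GO [-0.012  0.005 -0.009] -0.023 dist 0.001
[ 0.08110572 -0.06692492 -2.28719591] [ 0.04439575 -0.02806919 -0.05649034] 27.866773204863044
```

View pics/s5.png

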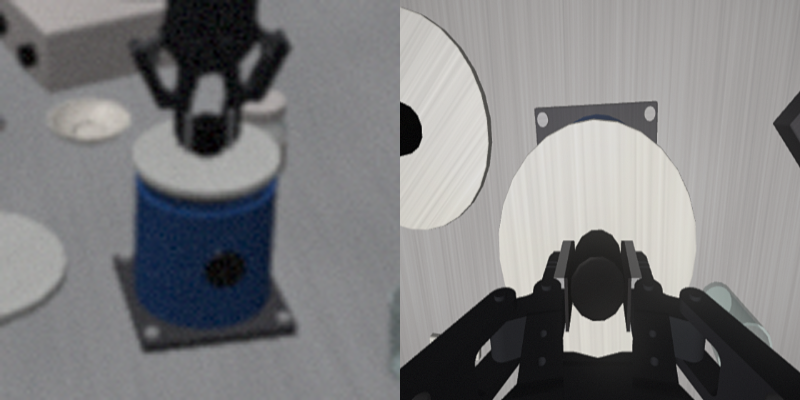

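```bash
python3 - <<'E'
from h import *
a=pickle.load(open("d.pkl","rb"))["side"];b=pickle.load(open("d5.pkl","rb"))["side"]
u,v=proj(a,np.array([.617,.132,.14]))
print("mm->px 17.2:",proj(a,np.array([.617,.07,.140+.0172]))-proj(a,np.array([.617,.07,.14])))
for dx in(-16,-12,-8,-4,0,4,8,12,16):
    c=int(u)+dx;o=[]
    for f in(a,b):
        p=f["frame"][int(v)-30:int(v)+35,c-1:c+2].astype(float).mean(1);val=cv2.GaussianBlur(p[:,2:3].copy(),(1,3),0).ravel() # red channel: lid bright, pot dark
        k=[i for i in range(20,64) if val[i]>=90>val[i+1]]
        o.append([round(i+(val[i]-90)/(val[i]-val[i+1]),2) for i in k])
    print(dx,o)
E
```

```text
mm->px 17.2: [ 0.21459241 -5.25956318]
-16 [[np.float64(38.97)], [np.float64(34.15)]]
-12 [[np.float64(41.18)], [np.float64(36.21)]]
-8 [[np.float64(42.53)], [np.float64(37.51)]]
-4 [[np.float64(43.27)], [np.float64(38.16)]]
0 [[np.float64(43.68)], [np.float64(38.57)]]
4 [[np.float64(43.69)], [np.float64(38.62)]]
8 [[np.float64(43.31)], [np.float64(38.18)]]
12 [[np.float64(42.46)], [np.float64(37.47)]]
16 [[np.float64(41.07)], [np.float64(35.95)]]
```

The lid's edge has risen about 16.5 mm, level, with its weight on the wrist. I'll raise it slightly to centre it in the 15–20 mm band, settle and hand in.

Call:
play_rows(commands="0 0 0 -0.01 0;0 0 0 -0.02 0;0 0 0 -0.02 0;0 0 0 -0.02 0;0 0 0 -0.02 0;0 0 0 -0.02 0;0 0 0 -0.02 0;0 0 0 -0.02 0;0 0 0 -0.02 0;0 0 0 -0.02 0")

```text
t: 18.72
position: [0.6173, 0.1325, 0.1633]
eef_rot: [[0.002, 1.0, 0.0], [1.0, -0.002, -0.0], [-0.0, 0.0, -1.0]]
wrist_force: [0.5, -0.1, -2.3]
opening: 0.332
grasp_force: 61.2
```

```bash
python3 -c "
from cell import env
s=env.get_state();print(s['position'],s['wrist_force'],s['grasp_force'],s['opening'])
print(env.close_job())"
```

```text
[0.61734894 0.13249404 0.16331499] [ 0.47622077 -0.07810771 -2.28452869] 61.184080839157104 0.3316579336869213
the job is handed in; nothing more can be done
None
```

I took the reading with the thermometer, laid it back flat on the mat and let go, then broke the lid's seal; the arm is holding the lid level, about 17 mm above the rim. The job is handed in at 18.7 s, with no verdict returned.

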